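# Make up a sampling kit and a timing kit

### The job

Make up two kits from the row of stock at the front of the bench, one thing to a compartment, in any compartment of the proper tray: the two-compartment tray gets the screw-capped tube and one petri dish; the three-compartment tray gets the other petri dish, the beaker and the timer (face up). Leave everything upright and flat on the floor of its compartment, about in the middle, setting things down rather than dropping them and never tipping them over; do not disturb the wash bottle or the roll of tape behind the trays.

Things in the scene. Friction and masses are not known exactly. Their poses are not given: they have to be found in the camera images.
- tray_two: fixed grey plastic tray, pale edges, two compartments in a row, 130 (its x) x 167 (its y, the row) x 12 mm high; walls and dividers 3 mm, floor 4 mm thick, so walls rise 8 mm above the floor. Origin: centre of underside, z up, x away from the robot. Compartments 124 (x) x 79 (y) mm inside, centres at x = 0, y = -41 and +41 mm; opened fingers fit beside a dish or the timer along x, not along y.
- tray_three: fixed grey plastic tray, pale edges, three compartments in a row, 130 (its x) x 249 (its y, the row) x 12 mm high; walls and dividers 3 mm, floor 4 mm thick, so walls rise 8 mm above the floor. Origin: centre of underside, z up, x away from the robot. Compartments 124 (x) x 79 (y) mm inside, centres at x = 0, y = -82, 0 and +82 mm; opened fingers fit beside a dish or the timer along x, not along y.
- dish_1: closed clear-lidded petri dish with cream medium, round, 57 mm across, 14 mm high (the lid's side, the widest part, is from 4 to 14 mm up), 20 g; one of two alike and interchangeable, in the stock row. Origin: centre of the underside, z up.
- dish_2: closed clear-lidded petri dish with cream medium, round, 57 mm across, 14 mm high (the lid's side, the widest part, is from 4 to 14 mm up), 20 g; one of two alike and interchangeable, in the stock row. Origin: centre of the underside, z up.
- timer: flat white digital timer lying on its back, display up, 62 x 62 x 14 mm square block, 60 g, in the stock row. Origin: centre of the underside; x and y along its sides, z up. It fits a compartment only with its sides about parallel to the compartment's.
- beaker: small clear glass beaker, 54 mm across at the rim and about 50 mm at the foot, 68 mm high, hollow, 70 g, standing in the stock row. Origin: centre of the underside, z up.
- tube: 50 ml tube with a ribbed screw cap, standing on its own skirt in the stock row; body 30 mm across to 99 mm up, cap 36 mm across from 99 mm to the top at 113 mm, 45 g; grip the body. Origin: centre of the underside, z up.
- wash_bottle: bystander: squeeze wash bottle with a bent spout, 68 x 83 x 198 mm, standing loose behind the trays. Origin: centre of the underside.
- tape_roll: bystander: roll of brown tape, 96 mm across, 25 mm high, lying loose behind the trays. Origin: centre of the underside.

How it is judged:
At the end, for the whole second after the job is handed in: Tube and one dish in the two-compartment tray; other dish, beaker and timer in the three-compartment tray; each alone in a compartment, within 15 mm of its centre along both tray axes, underside within 4 mm of its floor, tilted under 0.1 rad, at rest (x of tube in the frame of tray_two between -0.015 and 0.015 m and z of tube in the frame of tray_two between 0 and 0.008 m and (y of tube in the frame of tray_two between -0.056 and -0.026 m or y of tube in the frame of tray_two between 0.026 and 0.056 m) and x of beaker in the frame of tray_three between -0.015 and 0.015 m and z of beaker in the frame of tray_three between 0 and 0.008 m and (y of beaker in the frame of tray_three between -0.097 and -0.067 m or y of beaker in the frame of tray_three between -0.015 and 0.015 m or y of beaker in the frame of tray_three between 0.067 and 0.097 m) and x of timer in the frame of tray_three between -0.015 and 0.015 m and z of timer in the frame of tray_three between 0 and 0.008 m and (y of timer in the frame of tray_three between -0.097 and -0.067 m or y of timer in the frame of tray_three between -0.015 and 0.015 m or y of timer in the frame of tray_three between 0.067 and 0.097 m) and ((x of dish_1 in the frame of tray_two between -0.015 and 0.015 m and z of dish_1 in the frame of tray_two between 0 and 0.008 m and (y of dish_1 in the frame of tray_two between -0.056 and -0.026 m or y of dish_1 in the frame of tray_two between 0.026 and 0.056 m)) or (x of dish_2 in the frame of tray_two between -0.015 and 0.015 m and z of dish_2 in the frame of tray_two between 0 and 0.008 m and (y of dish_2 in the frame of tray_two between -0.056 and -0.026 m or y of dish_2 in the frame of tray_two between 0.026 and 0.056 m))) and ((x of dish_1 in the frame of tray_three between -0.015 and 0.015 m and z of dish_1 in the frame of tray_three between 0 and 0.008 m and (y of dish_1 in the frame of tray_three between -0.097 and -0.067 m or y of dish_1 in the frame of tray_three between -0.015 and 0.015 m or y of dish_1 in the frame of tray_three between 0.067 and 0.097 m)) or (x of dish_2 in the frame of tray_three between -0.015 and 0.015 m and z of dish_2 in the frame of tray_three between 0 and 0.008 m and (y of dish_2 in the frame of tray_three between -0.097 and -0.067 m or y of dish_2 in the frame of tray_three between -0.015 and 0.015 m or y of dish_2 in the frame of tray_three between 0.067 and 0.097 m))) and angle between each of dish_1, dish_2, timer, beaker, tube's own z axis and vertical below 0.1 rad and linear speed of each of dish_1, dish_2, timer, beaker, tube below 0.02 m/s); the robot touches nothing.
It fails at once if a thing of the kits is tipped by more than 0.7 rad (angle between any of dish_1, dish_2, timer, beaker, tube's own z axis and vertical above 0.7 rad).
It fails at once if a thing is dropped or thrown (faster than 0.7 m/s with no finger on it) ((linear speed of dish_1 above 0.7 m/s and contact force between the fingers and dish_1 below 0.01 N) or (linear speed of dish_2 above 0.7 m/s and contact force between the fingers and dish_2 below 0.01 N) or (linear speed of timer above 0.7 m/s and contact force between the fingers and timer below 0.01 N) or (linear speed of beaker above 0.7 m/s and contact force between the fingers and beaker below 0.01 N) or (linear speed of tube above 0.7 m/s and contact force between the fingers and tube below 0.01 N)).
It fails at once if the wash bottle or the roll of tape is shifted by more than 20 mm (distance of any of wash_bottle, tape_roll from where it was at the start of the episode above 0.02 m).
It also fails if it takes over 125 s, if anything falls off the work surface, if the arm or the gripper's body presses on something with over 40 N, if the wrist force passes 120 N, or if a joint passes its speed limit or range.

### The arm

A 7-joint arm with a two-finger parallel gripper is mounted at the origin on a cart in front of the work surface, level with it; the furniture and walls round the work are solid. World frame = base frame: x ahead of the robot, y to its left, z up, the work surface at z = 0. Lengths are in m, angles in rad, forces in N, time in s.
With the tool pointing down it reaches from about 0.425 to 1.025 m from the base axis. Payload 3.6 kg.
Tool frame: the origin (TCP) lies at the very end of the fingers, on their centre line; the grasp point (between the pads) lies arm.grip_point_offset behind it (arm.grip_point_offset is the distance from the TCP to the grasp point, in m); z points along the fingers, y is the line along which they close (so a half turn about z gives the same grasp; the last joint's range is limited). The gripper opens to 85 mm and grips with 20 to 120 N. Pads are 22 mm wide; open, the fingers measure 114 mm over their backs; the gripper's body (76 mm by 85 mm) begins 54 mm behind the grasp point. The pads swing forward as they close: fully open they stand 13 mm farther back than shut.
Start: joints at [1.236, 0.591, 0.048, 1.609, -0.033, 0.943, -0.034], TCP at [0.174, -0.704, 0.231] pointing down, gripper open.
Joint ranges: [-2.69, 2.69], [-0.47, 2.24], [-1.27, 1.36], [0.19, 2.51], [-1.53, 4.68], [0.08, 2.07], [-3.09, 3.09]. Speed limits (rad/s): [2.57, 2.57, 3.14, 3.14, 3.14, 3.14, 3.14].

### API

Orientations are given as a rotation vector (axis times angle).
In Python, from workcell import arm, snapshot, calibration gives the robot as it stands.
- The arm moves only by the tool send_rows, never from a script. Its argument "targets" is a list of rows, each an object of numbers: "rx", "ry", "rz": the turn, a rotation vector about the tool's x, y, z in rad; "dx", "dy", "dz": the shift along the tool's x, y, z in m; "hand": the closure, from -1 (fully open) to 1 (shut). A call has 1 to 5 rows; each row shifts and turns the commanded pose from where the row before left it, along the tool's axes as they then stand; what a row does not reach is not made up. A row lasts 1/8 s, in which the tool goes at most 62.5 mm and 10.7 degrees, less where a joint would pass 70% of its speed; a pose out of reach is approached as far as the arm can. A call is refused whole if a number of a shift passes 0.0625 or a number of a turn 0.188, either way. A call with a gripper value outside its range is refused whole. The fingers move at their own pace and stop on an object; the grip force is fixed at half the most. Time passes only in rows, so rows that do not move let the fingers close. It gives the time, the measured TCP pose, the force, the opening and the grip force at its end, in the units of the state.
- arm.read_state(): the state, without advancing time (a new reading comes with each control period).
- snapshot(name): name is "side" or "top" or "wrist"; returns the picture (420x560x3 uint8, red, green, blue); there is no depth.
- calibration(name): a dict with "K" (3x3 intrinsics, pixels), "R" (3x3) and "t" (3): a world point X has camera coordinates R X + t; the wrist camera has in their place "tool_from_camera" (4x4, takes a point from camera to tool coordinates, whose origin is the TCP and whose axes are the flange's). Camera axes: x right, y down, z forward; pixel columns grow to the right and rows downward; lengths in m; the calibration is good to about 2 mm. The wrist camera is an equidistant fisheye: a pixel r from the principal point sees the ray r / f radians off the axis. A picture is of the moment at which its call begins: read the wrist's pose just before it. calibration takes no time and is no camera call.
- arm.hand_in(): hands the job in; it is judged then, once.
The state is a dict: "time_s": time; "q": joint angles; "joint_vel": joint speeds; "joint_torque": joint torques, N m; "ee_pos": TCP position; "eef_rot": TCP orientation; "wrist_force": force on the tool from outside, world axes, zero at the start; "torque": the same for the moment, N m; "grip_width": finger opening in m; "gripper_force": force on a finger pad.
Only numpy, scipy, OpenCV 4.12 (cv2) and the standard library are available. Lean on these libraries where they do the work, as an engineer would, in place of code of your own. Each camera call takes 0.05 s, during which the arm holds its last target. There are 200 camera calls.

## Working session

There is one attempt and no reset: what is moved stays moved. The work goes in short steps, Python scripts to look and compute and a tool call to move; the robot and the scene stay as the last step left them, time stands still between calls to the robot, and variables do not carry over. Pictures are saved under pics/ and viewed, at most 14 in all, crops included, and the job is handed in when it is done.

Besides the shell and the picture viewer there is one more tool, called after ">>>" by a JSON object that holds its "op" and its "data". send_rows: Moves the arm, as the interface text tells. Its arguments: {"type":"object","properties":{"targets":{"type":"array"}},"required":["targets"]}

```bash
mkdir -p pics; ls; python3 - <<'E'
from workcell import arm, snapshot, calibration
import cv2,numpy as np
np.set_printoptions(precision=4,suppress=True)
for n in ("top","side"):
    cv2.imwrite(f"pics/{n}0.png",cv2.cvtColor(snapshot(n),cv2.COLOR_RGB2BGR)); print(n,calibration(n))
print(arm.read_state(),arm.grip_point_offset,calibration("wrist"))
E
```

```text
pics
top {'K': array([[428.6624,   0.    , 276.1287],
       [  0.    , 428.6624, 207.3953],
       [  0.    ,   0.    ,   1.    ]]), 'R': array([[ 0.0032, -1.    ,  0.0062],
       [-0.9895, -0.0041, -0.1447],
       [ 0.1447, -0.0056, -0.9895]]), 't': array([0.1221, 0.6198, 1.0857])}
side {'K': array([[528.7176,   0.    , 283.3645],
       [  0.    , 528.7176, 211.1036],
       [  0.    ,   0.    ,   1.    ]]), 'R': array([[ 0.9146, -0.4042, -0.0131],
       [-0.2733, -0.5938, -0.7568],
       [ 0.2981,  0.6958, -0.6535]]), 't': array([-0.496 ,  0.2865,  1.0537])}
{'time_s': 0.1, 'q': array([ 1.2355,  0.5921,  0.0483,  1.6097, -0.0333,  0.9427, -0.0336]), 'joint_vel': array([ 0.0011, -0.0001, -0.0018, -0.0021, -0.0003,  0.0007, -0.0006]), 'joint_torque': array([  0.0049, -54.9995,   1.5533, -19.8824,   0.0097,   0.0038,
         0.    ]), 'ee_pos': array([ 0.1734, -0.7032,  0.2302]), 'eef_rot': array([-3.1166, -0.3788,  0.0006]), 'wrist_force': array([-0.8343,  0.1302, -0.138 ]), 'torque': array([-0.0074, -0.0203, -0.0134]), 'gripper_force': 0.0, 'grip_width': 0.08560811996173151} 0.0187 {'K': array([[325.1923,   0.    , 283.8811],
       [  0.    , 325.1923, 214.5595],
       [  0.    ,   0.    ,   1.    ]]), 'tool_from_camera': array([[-0.0005, -0.9475, -0.3197,  0.0812],
       [ 1.    , -0.0004, -0.0003,  0.0003],
       [ 0.0002, -0.3197,  0.9475, -0.1423],
       [ 0.    ,  0.    ,  0.    ,  1.    ]])}
```

View pics/top0.png

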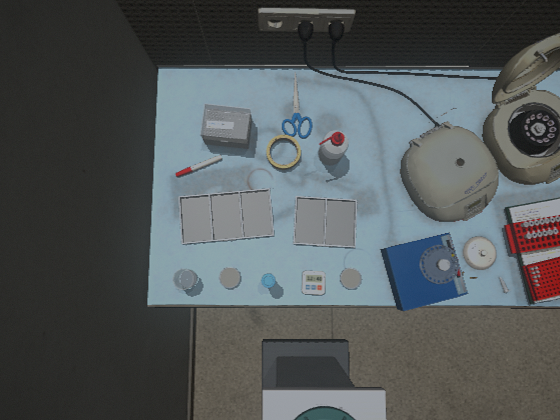

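View pics/side0.png

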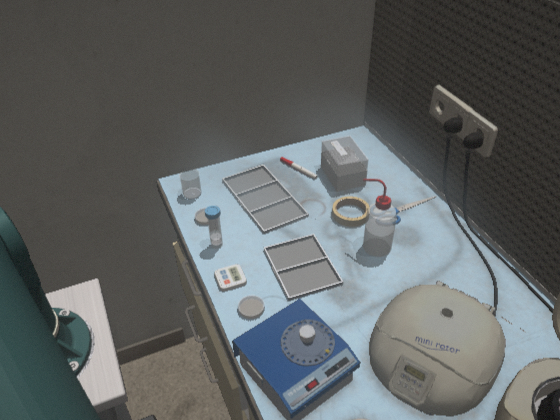

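Top view: beaker (187,280), dish (230,278), tube cap (268,281), timer (313,283) and dish (350,279) in the row. Tray_three spans cols 180–273 and tray_two cols 294–356, both slightly rotated. The tape (284,152) and bottle (333,147) are behind them.

```bash
cat > h.py <<'E'
import numpy as np,cv2
from workcell import arm,snapshot,calibration
from scipy.spatial.transform import Rotation as Ro
np.set_printoptions(precision=4,suppress=True)
def cast(n,px,z):
    c=calibration(n);px=np.atleast_2d(np.array(px,float))
    d=np.c_[px,np.ones(len(px))]@np.linalg.inv(c["K"]).T@c["R"]; o=-c["R"].T@c["t"]
    return (o+d*((z-o[2])/d[:,2])[:,None])[:,:2]
E
python3 - <<'E'
from h import *
im=cv2.imread("pics/top0.png");hsv=cv2.cvtColor(im,cv2.COLOR_BGR2HSV)
print("cam",-calibration("top")["R"].T@calibration("top")["t"])
for p in [(200,215),(230,278),(268,281),(313,274),(350,279),(187,280),(250,260),(300,295)]: print(p,hsv[p[1],p[0]],end=" ")
m=(hsv[...,1]<60).astype(np.uint8)*255; m[:, :150]=0
m2=((hsv[...,0]<80)|(hsv[...,1]<50)).astype(np.uint8)*255
cs,_=cv2.findContours(m2[180:300,155:375],cv2.RETR_EXTERNAL,cv2.CHAIN_APPROX_NONE)
print()
for c in cs:
    if cv2.contourArea(c)<100: continue
    r=cv2.minAreaRect(c+np.array([[155,180]])); (cx,cy),rad=cv2.minEnclosingCircle(c+np.array([[155,180]]))
    w=cast("top",cv2.boxPoints(r),0.012)
    print("px",np.round(r[0],1),np.round(r[1],1),round(r[2],1),"circ",round(cx,1),round(cy,1),round(rad,1),"world c",w.mean(0),"\n  sides",np.linalg.norm(w[1]-w[0]),np.linalg.norm(w[2]-w[1]),"ang",np.degrees(np.arctan2(*(w[1]-w[0])[::-1])))
a=cv2.resize(im[180:300,155:375],None,fx=3.6,fy=3.6,interpolation=cv2.INTER_CUBIC)
cv2.imwrite("pics/crop.png",a)
E
```

```text
cam [0.4558 0.1308 1.1631]
(200, 215) [ 96   9 143] (230, 278) [ 40   6 134] (268, 281) [ 99 119 173] (313, 274) [106  16 171] (350, 279) [ 36  10 131] (187, 280) [101  37 132] (250, 260) [ 98  47 172] (300, 295) [ 97  50 170] 
px [264.5 239.5] [119. 219.] 90.0 circ 266.5 237.5 118.7 world c [0.5401 0.1547] 
  sides 0.5997753888852171 0.32012382384514987 ang -89.74141434521697
```

View pics/crop.png

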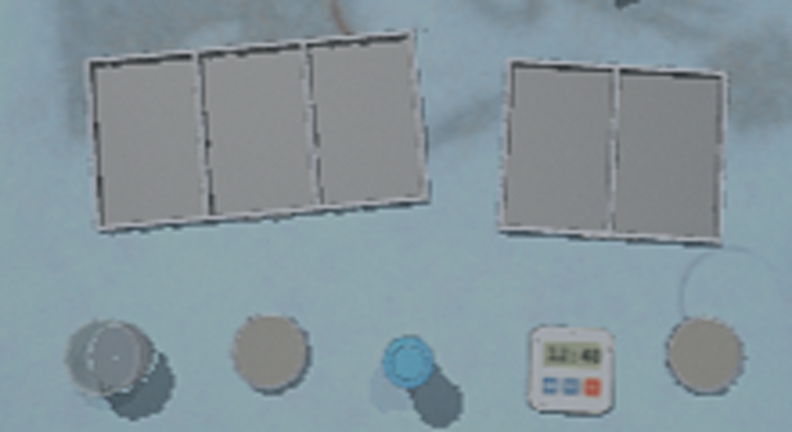

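Crop: the tray outlines are clear. The dishes are at crop (271,352) and (704,354), timer (571,369), cap (408,361), and the beaker's rim/foot near (105,357).

```bash
python3 - <<'E'
from h import *
im=cv2.imread("pics/top0.png");hsv=cv2.cvtColor(im,cv2.COLOR_BGR2HSV)
def comps(m,z,mn=60):
    m=m.astype(np.uint8)*255
    cs,_=cv2.findContours(m,cv2.RETR_EXTERNAL,cv2.CHAIN_APPROX_NONE)
    for c in cs:
        if cv2.contourArea(c)<mn: continue
        M=cv2.moments(c); 
        r=cv2.minAreaRect(cast("top",c[:,0].astype(float),z).astype(np.float32))
        print("px %.1f %.1f"%(M['m10']/M['m00'],M['m01']/M['m00']),"A",cv2.contourArea(c),"ctr",cast("top",(M['m10']/M['m00'],M['m01']/M['m00']),z)[0],"rect",np.array(r[0]),np.array(r[1]),round(r[2],2))
roi=np.zeros(hsv.shape[:2],bool);roi[185:255,160:365]=1
row=np.zeros(hsv.shape[:2],bool);row[262:302,160:375]=1
print("trays");comps((hsv[...,1]<34)&roi,.012,1000)
print("row");comps((hsv[...,1]<28)&row,.012)
print("cap");comps((hsv[...,1]>85)&row,.113)
print(hsv[280,168:206,1]);print(hsv[264:300,187,1])
# side view: beaker & cap
s=cv2.imread("pics/side0.png")
cv2.imwrite("pics/b.png",np.hstack([cv2.resize(im[260:302,165:210],(450,420),interpolation=cv2.INTER_CUBIC),cv2.resize(s[160:202,170:205],(350,420),interpolation=cv2.INTER_CUBIC)]))
E
```

```text
trays
px 325.1 221.2 A 2901.5 ctr [ 0.5869 -0.0084] rect [ 0.5904 -0.0139] [0.1798 0.1412] 87.07
px 225.5 215.2 A 4390.0 ctr [0.6023 0.2612] rect [0.61   0.2618] [0.15   0.2508] 5.93
row
px 313.2 282.3 A 491.5 ctr [0.4242 0.0255] rect [0.4238 0.0245] [0.0611 0.0602] 89.68
px 350.2 277.7 A 296.5 ctr [ 0.4364 -0.0729] rect [ 0.4363 -0.073 ] [0.0516 0.0511] 44.21
px 229.3 277.0 A 295.0 ctr [0.4373 0.2477] rect [0.4375 0.2476] [0.051  0.0532] 14.16
cap
px 268.0 280.4 A 141.0 ctr [0.431  0.1439] rect [0.4308 0.1438] [0.0324 0.0322] 45.57
[48 46 47 45 43 38 41 44 41 45 42 40 38 37 35 35 33 33 35 37 38 38 36 38
 28 21 29 25 36 51 52 63 61 53 49 47 49 47]
[48 49 49 50 48 35 28 36 40 38 40 38 36 36 39 40 37 35 36 38 39 40 37 30
 19 69 61 63 63 66 64 53 51 51 53 50]
```

View pics/b.png

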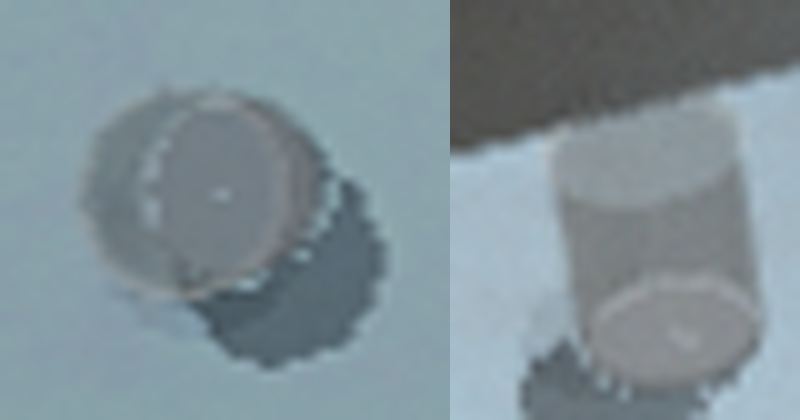

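Beaker rim centre in the top view is about px (183.2,278.9), and the foot centre is about (188,278.8).

```bash
python3 - <<'E'
from h import *
f=lambda P:(np.array(P,float)+.5)/3.6-.5+[155,180]
for n,P in (("three",[(86,60),(412,32),(429,202),(99,232)]),("two",[(508,61),(727,73),(721,243),(499,233)])):
    w=cast("top",f(P),.012)
    a=(w[0]-w[1])+(w[3]-w[2]);b=(w[0]-w[3])+(w[1]-w[2])
    print(n,w.mean(0),"row ang(deg, y axis -90)",np.degrees(np.arctan2(a[1],a[0]))-90,np.degrees(np.arctan2(b[1],b[0])),np.linalg.norm(a)/2,np.linalg.norm(b)/2)
print("beaker",cast("top",(183.2,278.9),.068),cast("top",(188,278.8),0))
m=Ro.from_rotvec(arm.read_state()["eef_rot"]).as_matrix();print(m)
E
```

```text
three [0.6001 0.2598] row ang(deg, y axis -90) 5.3280324751032 6.121330857141143 0.2468091833996673 0.13010861451612524
two [ 0.5853 -0.0084] row ang(deg, y axis -90) -2.653863920872908 -3.2571996360010957 0.1657122310085501 0.12933506624490312
beaker [[0.4331 0.3579]] [[0.432  0.3591]]
[[ 0.9709  0.2396 -0.0006]
 [ 0.2396 -0.9709  0.002 ]
 [-0.0001 -0.0021 -1.    ]]
```

Tray_three: centre (0.600,0.260), yaw 5.7°. Tray_two: centre (0.5855,-0.0085), yaw -3°. The tool's current closing axis is radial, which suits the job. I'll swing in on an arc, raised.

>>> {"op": "send_rows", "data": {"targets": [{"dz": -0.05, "dy": -0.03}, {"dz": -0.05, "dy": -0.03}, {"dx": 0.055, "dy": -0.02, "rz": -0.09}, {"dx": 0.055, "dy": -0.02, "rz": -0.09}, {"dx": 0.055, "dy": -0.02, "rz": -0.09}]}}

```text
validation failed for argument at $.ta...
```

>>> {"op": "send_rows", "data": {"targets": [{"dx": 0.06, "rz": -0.1}, {"dx": 0.06, "rz": -0.1}, {"dx": 0.06, "rz": -0.1}, {"dx": 0.06, "rz": -0.1}, {"dx": 0.06, "rz": -0.1}]}}

```text
validation failed for argument at $.ta...
```

>>> {"op": "send_rows", "data": {"targets": [{"dx": 0.06, "rz": -0.1}, {"dx": 0.06, "rz": -0.1}, {"dx": 0.06, "rz": -0.1}, {"dx": 0.06, "rz": -0.1}, {"dx": 0.06, "rz": -0.1}]}}

```text
validation failed for argument at $.ta...
```

>>> {"op": "send_rows", "data": {"targets": [{"dx": 0, "dy": -0.03, "dz": -0.05, "rx": 0, "ry": 0, "rz": 0, "hand": -1}, {"dx": 0, "dy": -0.03, "dz": -0.05, "rx": 0, "ry": 0, "rz": 0, "hand": -1}, {"dx": 0.055, "dy": -0.02, "dz": 0, "rx": 0, "ry": 0, "rz": -0.09, "hand": -1}, {"dx": 0.055, "dy": -0.02, "dz": 0, "rx": 0, "ry": 0, "rz": -0.09, "hand": -1}, {"dx": 0.055, "dy": -0.02, "dz": 0, "rx": 0, "ry": 0, "rz": -0.09, "hand": -1}]}}

```text
time_s: 0.72
ee_pos: [0.2967, -0.534, 0.3311]
eef_rot: [-3.038, -0.8, -0.0]
wrist_force: [0.2, 0.4, 0.5]
grip_width: 0.0851
gripper_force: 0.0
```

>>> {"op": "send_rows", "data": {"targets": [{"dx": 0.06, "dy": 0, "dz": 0, "rx": 0, "ry": 0, "rz": -0.1, "hand": -1}, {"dx": 0.06, "dy": 0, "dz": 0, "rx": 0, "ry": 0, "rz": -0.1, "hand": -1}, {"dx": 0.06, "dy": 0, "dz": 0, "rx": 0, "ry": 0, "rz": -0.1, "hand": -1}, {"dx": 0.06, "dy": 0, "dz": 0, "rx": 0, "ry": 0, "rz": -0.1, "hand": -1}, {"dx": 0.06, "dy": 0, "dz": 0, "rx": 0, "ry": 0, "rz": -0.1, "hand": -1}]}}

```text
time_s: 1.35
ee_pos: [0.5213, -0.34, 0.3308]
eef_rot: [-2.745, -1.527, 0.0]
wrist_force: [1.1, -0.5, -0.3]
grip_width: 0.085
gripper_force: 0.0
```

>>> {"op": "send_rows", "data": {"targets": [{"dx": 0.06, "dy": -0.01, "dz": 0, "rx": 0, "ry": 0, "rz": -0.11, "hand": -1}, {"dx": 0.06, "dy": -0.02, "dz": 0, "rx": 0, "ry": 0, "rz": -0.11, "hand": -1}, {"dx": 0.06, "dy": -0.02, "dz": 0, "rx": 0, "ry": 0, "rz": -0.11, "hand": -1}, {"dx": 0.06, "dy": -0.02, "dz": 0, "rx": 0, "ry": 0, "rz": -0.11, "hand": -1}, {"dx": 0.06, "dy": -0.02, "dz": 0, "rx": 0, "ry": 0, "rz": -0.11, "hand": -1}]}}

```text
time_s: 1.98
ee_pos: [0.5338, -0.0352, 0.331]
eef_rot: [-2.227, -2.216, -0.0]
wrist_force: [0.4, 0.8, 0.4]
grip_width: 0.0854
gripper_force: 0.0
```

>>> {"op": "send_rows", "data": {"targets": [{"dx": 0.05, "dy": -0.03, "dz": 0, "rx": 0, "ry": 0, "rz": 0, "hand": -1}, {"dx": 0.05, "dy": -0.03, "dz": 0, "rx": 0, "ry": 0, "rz": 0, "hand": -1}, {"dx": 0.05, "dy": -0.03, "dz": 0, "rx": 0, "ry": 0, "rz": 0, "hand": -1}, {"dx": 0.03, "dy": -0.01, "dz": 0, "rx": 0, "ry": 0, "rz": 0, "hand": -1}, {"dx": 0, "dy": 0, "dz": 0, "rx": 0, "ry": 0, "rz": 0, "hand": -1}]}}

```text
time_s: 2.6
ee_pos: [0.4344, 0.1461, 0.3314]
eef_rot: [-2.224, -2.218, -0.001]
wrist_force: [0.6, -0.5, -0.2]
grip_width: 0.0855
gripper_force: 0.0
```

```bash
python3 - <<'E'
from h import *
s=arm.read_state();i=snapshot("wrist");np.savez("w1.npz",i=i,p=s["ee_pos"],r=s["eef_rot"])
cv2.imwrite("pics/w1.png",i[...,::-1]);print(s["ee_pos"],s["eef_rot"])
E
```

```text
[0.4344 0.1461 0.3314] [-2.2244 -2.2181 -0.0006]
```

View pics/w1.png

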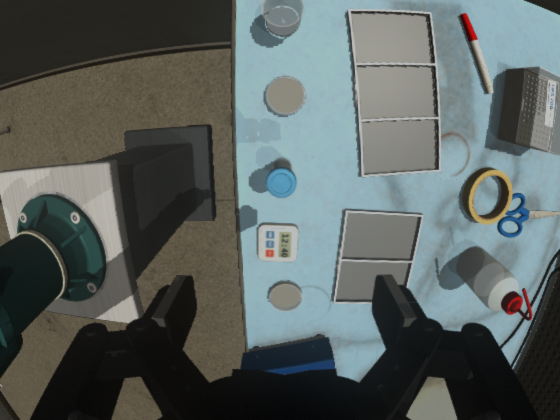

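Wrist view shows everything. The dishes are at (285,95) and (285,296), cap (281,181), timer (278,242), beaker rim (282,18). Tray_three's corners are near (347,10), (434,13), (440,173), (361,175); tray_two's near (344,209), (423,214), (410,303), (333,301).

```bash
cat >> h.py <<'E'
def wcast(px,z,pos,rot):
    c=calibration("wrist");K=c["K"];px=np.atleast_2d(np.array(px,float))
    d=(px-K[:2,2])/K[0,0];r=np.linalg.norm(d,axis=1,keepdims=True)
    v=np.c_[d/r*np.sin(r),np.cos(r)];T=c["tool_from_camera"];M=Ro.from_rotvec(rot).as_matrix()
    v=v@T[:3,:3].T@M.T;o=M@T[:3,3]+pos
    return (o+v*((z-o[2])/v[:,2])[:,None])[:,:2]
E
python3 - <<'E'
from h import *
d=np.load("w1.npz");W=lambda p,z:wcast(p,z,d["p"],d["r"])
hsv=cv2.cvtColor(d["i"],cv2.COLOR_RGB2HSV)
def blob(m,x,y,z,R):
    k=np.zeros(m.shape,np.uint8);cv2.circle(k,(x,y),R,255,-1)
    cs,_=cv2.findContours(cv2.bitwise_and(k,m.astype(np.uint8)*255),cv2.RETR_EXTERNAL,cv2.CHAIN_APPROX_NONE)
    w=W(max(cs,key=cv2.contourArea)[:,0],z).astype(np.float32);r=cv2.minAreaRect(w);print(np.array(r[0]),np.array(r[1]),round(r[2],1))
lo=hsv[...,1]<28
for n,x,y,z in (("dL",285,95,.014),("dR",285,296,.014),("timer",278,242,.014)): print(n,end=" ");blob(lo,x,y,z,26)
print("cap",end=" ");blob(hsv[...,1]>90,281,181,.113,22)
print("beaker rim",W((282,18),.068))
for P in ([(347,10),(434,13),(440,173),(361,175)],[(344,209),(423,214),(410,303),(333,301)]):
    w=W(P,.012);a=(w[0]-w[3])+(w[1]-w[2]);b=(w[1]-w[0])+(w[2]-w[3])
    print(w.mean(0),np.degrees(np.arctan2(a[1],a[0]))-90,np.degrees(np.arctan2(b[1],b[0])),np.linalg.norm(a)/2,np.linalg.norm(b)/2)
E
```

```text
dL [0.4358 0.2477] [0.0539 0.0541] 89.9
dR [ 0.4344 -0.0699] [0.0582 0.0537] 89.8
timer [0.4227 0.0277] [0.0649 0.0625] 88.0
cap [0.43   0.1453] [0.0343 0.0343] 44.4
beaker rim [[0.4317 0.3445]]
[0.6014 0.26  ] 4.879763778331238 4.331526654902119 0.24721228131994188 0.13332973028642214
[ 0.5885 -0.0064] -0.5315515743742907 -4.425172536813987 0.1664986980648074 0.13765235175081839
```

>>> {"op": "send_rows", "data": {"targets": [{"dx": -0.0015, "dy": -0.004, "dz": 0.056, "rx": 0, "ry": 0, "rz": 0, "hand": -1}, {"dx": 0, "dy": 0, "dz": 0.056, "rx": 0, "ry": 0, "rz": 0, "hand": -1}, {"dx": 0, "dy": 0, "dz": 0.056, "rx": 0, "ry": 0, "rz": 0, "hand": -1}, {"dx": 0, "dy": 0, "dz": 0.056, "rx": 0, "ry": 0, "rz": 0, "hand": -1}, {"dx": 0, "dy": 0, "dz": 0.052, "rx": 0, "ry": 0, "rz": 0, "hand": -1}]}}

```text
time_s: 3.28
ee_pos: [0.4327, 0.14, 0.0532]
eef_rot: [2.235, 2.207, -0.001]
wrist_force: [1.0, 0.2, -0.8]
grip_width: 0.0853
gripper_force: 0.0
```

>>> {"op": "send_rows", "data": {"targets": [{"dx": 0, "dy": 0, "dz": 0, "rx": 0, "ry": 0, "rz": 0, "hand": 0}, {"dx": 0, "dy": 0, "dz": 0, "rx": 0, "ry": 0, "rz": 0, "hand": 1}, {"dx": 0, "dy": 0, "dz": 0, "rx": 0, "ry": 0, "rz": 0, "hand": 1}, {"dx": 0, "dy": 0, "dz": 0, "rx": 0, "ry": 0, "rz": 0, "hand": 1}, {"dx": 0, "dy": 0, "dz": 0, "rx": 0, "ry": 0, "rz": 0, "hand": 1}]}}

```text
time_s: 3.9
ee_pos: [0.433, 0.1424, 0.0572]
eef_rot: [2.23, 2.21, 0.005]
wrist_force: [-0.8, -0.8, 9.7]
grip_width: 0.0289
gripper_force: 43.7
```

>>> {"op": "send_rows", "data": {"targets": [{"dx": 0, "dy": 0, "dz": -0.03, "rx": 0, "ry": 0, "rz": 0, "hand": 1}, {"dx": 0, "dy": 0, "dz": -0.03, "rx": 0, "ry": 0, "rz": 0, "hand": 1}, {"dx": -0.03, "dy": 0.025, "dz": 0, "rx": 0, "ry": 0, "rz": 0, "hand": 1}, {"dx": -0.04, "dy": 0.03, "dz": 0, "rx": 0, "ry": 0, "rz": 0, "hand": 1}, {"dx": -0.04, "dy": 0.03, "dz": 0, "rx": 0, "ry": 0, "rz": 0, "hand": 1}]}}

```text
time_s: 4.53
ee_pos: [0.5171, 0.0301, 0.1168]
eef_rot: [2.23, 2.211, 0.003]
wrist_force: [0.4, -0.8, -0.7]
grip_width: 0.029
gripper_force: 45.6
```

>>> {"op": "send_rows", "data": {"targets": [{"dx": -0.04, "dy": 0.03, "dz": 0, "rx": 0, "ry": 0, "rz": 0, "hand": 1}, {"dx": -0.03, "dy": 0.025, "dz": 0, "rx": 0, "ry": 0, "rz": 0, "hand": 1}, {"dx": -0.011, "dy": 0.011, "dz": 0, "rx": 0, "ry": 0, "rz": 0, "hand": 1}, {"dx": 0, "dy": 0, "dz": 0, "rx": 0, "ry": 0, "rz": 0, "hand": 1}, {"dx": 0, "dy": 0, "dz": 0, "rx": 0, "ry": 0, "rz": 0, "hand": 1}]}}

```text
time_s: 5.15
ee_pos: [0.5798, -0.0483, 0.1155]
eef_rot: [-2.227, -2.214, 0.0]
wrist_force: [0.3, 0.5, -0.1]
grip_width: 0.0291
gripper_force: 45.6
```

```bash
python3 - <<'E'
from h import *
cv2.imwrite("pics/s2.png",np.hstack([cv2.resize(snapshot("side")[120:330,150:380,::-1],None,fx=1.7,fy=1.7),cv2.resize(snapshot("top")[170:300,160:380,::-1],(391,357))]))
E
```

```text
(no output)
```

View pics/s2.png

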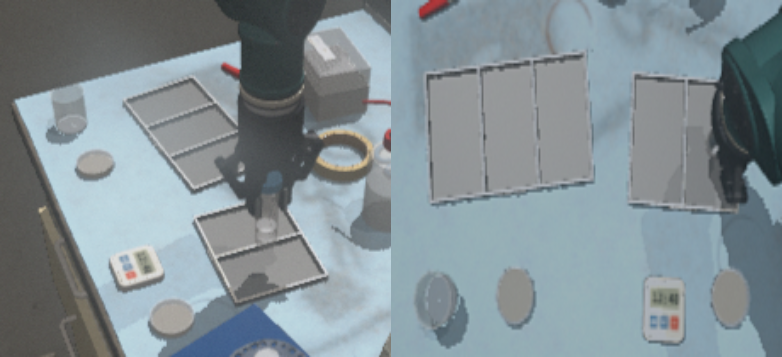

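The tube is held upright above tray_two's right-hand compartment. Lowering.

>>> {"op": "send_rows", "data": {"targets": [{"dx": -0.002, "dy": 0.004, "dz": 0.02, "rx": 0, "ry": 0, "rz": 0, "hand": 1}, {"dx": 0, "dy": 0, "dz": 0.02, "rx": 0, "ry": 0, "rz": 0, "hand": 1}, {"dx": 0, "dy": 0, "dz": 0.008, "rx": 0, "ry": 0, "rz": 0, "hand": 1}, {"dx": 0, "dy": 0, "dz": 0.004, "rx": 0, "ry": 0, "rz": 0, "hand": 1}, {"dx": 0, "dy": 0, "dz": 0, "rx": 0, "ry": 0, "rz": 0, "hand": 1}]}}

```text
time_s: 5.88
ee_pos: [0.5849, -0.0522, 0.063]
eef_rot: [-2.231, -2.211, 0.0]
wrist_force: [-0.0, -0.5, -0.6]
grip_width: 0.0291
gripper_force: 45.6
```

>>> {"op": "send_rows", "data": {"targets": [{"dx": 0.002, "dy": 0, "dz": 0.001, "rx": 0, "ry": 0, "rz": 0, "hand": 1}, {"dx": 0, "dy": 0, "dz": 0.0015, "rx": 0, "ry": 0, "rz": 0, "hand": 1}, {"dx": 0, "dy": 0, "dz": 0, "rx": 0, "ry": 0, "rz": 0, "hand": 1}]}}

```text
time_s: 6.25
ee_pos: [0.5851, -0.0503, 0.061]
eef_rot: [2.231, 2.211, 0.0]
wrist_force: [-0.1, -0.5, -0.6]
grip_width: 0.029
gripper_force: 45.6
```

>>> {"op": "send_rows", "data": {"targets": [{"dx": 0, "dy": 0, "dz": 0.001, "rx": 0, "ry": 0, "rz": 0, "hand": 1}, {"dx": 0, "dy": 0, "dz": 0.001, "rx": 0, "ry": 0, "rz": 0, "hand": 1}, {"dx": 0, "dy": 0, "dz": 0, "rx": 0, "ry": 0, "rz": 0, "hand": 1}]}}

```text
time_s: 6.62
ee_pos: [0.5853, -0.0502, 0.0603]
eef_rot: [2.231, 2.211, -0.0]
wrist_force: [-2.5, -0.9, 10.7]
grip_width: 0.0289
gripper_force: 46.5
```

>>> {"op": "send_rows", "data": {"targets": [{"dx": 0, "dy": 0, "dz": 0, "rx": 0, "ry": 0, "rz": 0, "hand": 0.2}, {"dx": 0, "dy": 0, "dz": 0, "rx": 0, "ry": 0, "rz": 0, "hand": -0.6}, {"dx": 0, "dy": 0, "dz": 0, "rx": 0, "ry": 0, "rz": 0, "hand": -0.6}, {"dx": 0, "dy": 0, "dz": -0.03, "rx": 0, "ry": 0, "rz": 0, "hand": -0.6}, {"dx": 0, "dy": 0, "dz": -0.055, "rx": 0, "ry": 0, "rz": 0, "hand": -0.6}]}}

```text
time_s: 7.25
ee_pos: [0.5832, -0.0505, 0.1426]
eef_rot: [-2.228, -2.209, 0.006]
wrist_force: [1.0, -0.1, -0.0]
grip_width: 0.0678
gripper_force: 0.0
```

>>> {"op": "send_rows", "data": {"targets": [{"dx": 0, "dy": 0, "dz": -0.03, "rx": 0, "ry": 0, "rz": 0, "hand": -0.8}, {"dx": -0.007, "dy": -0.05, "dz": 0, "rx": 0, "ry": 0, "rz": 0, "hand": -0.8}, {"dx": -0.007, "dy": -0.05, "dz": 0.03, "rx": 0, "ry": 0, "rz": 0, "hand": -0.8}, {"dx": -0.007, "dy": -0.048, "dz": 0.05, "rx": 0, "ry": 0, "rz": 0, "hand": -0.8}, {"dx": 0, "dy": 0, "dz": 0.02, "rx": 0, "ry": 0, "rz": 0, "hand": -0.8}]}}

```text
time_s: 7.88
ee_pos: [0.4349, -0.0705, 0.0772]
eef_rot: [-2.228, -2.207, 0.011]
wrist_force: [1.7, 0.2, 0.0]
grip_width: 0.0768
gripper_force: 0.0
```

```bash
cat >> h.py <<'E'
def dishes(z=.014,name=None):
    s=arm.read_state();i=snapshot("wrist");h=cv2.cvtColor(i,cv2.COLOR_RGB2HSV);print(s["ee_pos"])
    if name: cv2.imwrite(name,i[...,::-1])
    cs,_=cv2.findContours((h[...,1]<28).astype(np.uint8)*255,cv2.RETR_LIST,cv2.CHAIN_APPROX_NONE)
    for c in cs:
        if cv2.contourArea(c)<800: continue
        r=cv2.minAreaRect(wcast(c[:,0],z,s["ee_pos"],s["eef_rot"]).astype(np.float32))
        if .04<min(r[1]) and max(r[1])<.14: print(np.array(r[0]),np.array(r[1]),round(r[2],1))
E
python3 -c "
from h import *
dishes(name='pics/w3.png')"
```

```text
[ 0.4349 -0.0705  0.0772]
[ 0.4347 -0.0723] [0.0569 0.0551] 89.6
[0.4233 0.0251] [0.0611 0.0613] 87.5
```

View pics/w3.png

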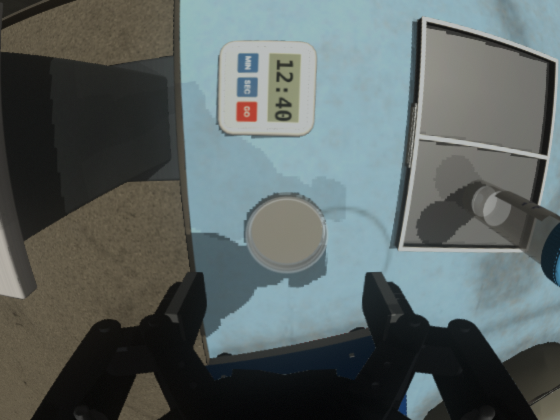

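Wrist view: the dish is centred between the fingers at (285,234), the timer is at (267,88), and the tube stands upright in its compartment (490,205).

>>> {"op": "send_rows", "data": {"targets": [{"dx": -0.002, "dy": 0, "dz": 0.03, "rx": 0, "ry": 0, "rz": 0, "hand": -0.8}, {"dx": 0, "dy": 0, "dz": 0.03, "rx": 0, "ry": 0, "rz": 0, "hand": -0.8}, {"dx": 0, "dy": 0, "dz": 0.013, "rx": 0, "ry": 0, "rz": 0, "hand": -0.8}, {"dx": 0, "dy": 0, "dz": 0, "rx": 0, "ry": 0, "rz": 0, "hand": -0.8}]}}

```text
time_s: 8.43
ee_pos: [0.4425, -0.0709, 0.0054]
eef_rot: [-2.23, -2.212, 0.001]
wrist_force: [-0.2, 0.8, -0.1]
grip_width: 0.0769
gripper_force: 0.0
```

>>> {"op": "send_rows", "data": {"targets": [{"dx": 0, "dy": -0.006, "dz": 0.003, "rx": 0, "ry": 0, "rz": 0, "hand": -0.8}, {"dx": 0, "dy": 0, "dz": 0, "rx": 0, "ry": 0, "rz": 0, "hand": -0.8}]}}

```text
time_s: 8.68
ee_pos: [0.4352, -0.0714, 0.0034]
eef_rot: [2.231, 2.211, -0.0]
wrist_force: [0.1, 0.1, -0.2]
grip_width: 0.0766
gripper_force: 0.0
```

```bash
python3 -c "
from h import *
s=arm.read_state();print(s['ee_pos'],s['q'])"
```

```text
[ 0.4352 -0.0714  0.0034] [ 0.1648  0.692  -0.1407  2.3575  0.7483  0.1322 -0.6968]
```

>>> {"op": "send_rows", "data": {"targets": [{"dx": 0, "dy": 0, "dz": 0.002, "rx": 0, "ry": 0, "rz": 0, "hand": -0.7}, {"dx": 0, "dy": 0, "dz": 0, "rx": 0, "ry": 0, "rz": 0, "hand": -0.4}, {"dx": 0, "dy": 0, "dz": 0, "rx": 0, "ry": 0, "rz": 0, "hand": 0}, {"dx": 0, "dy": 0, "dz": 0, "rx": 0, "ry": 0, "rz": 0, "hand": 0.5}, {"dx": 0, "dy": 0, "dz": 0, "rx": 0, "ry": 0, "rz": 0, "hand": 1}]}}

```text
time_s: 9.3
ee_pos: [0.436, -0.0713, 0.0017]
eef_rot: [2.231, 2.211, 0.001]
wrist_force: [-0.1, 0.2, 9.2]
grip_width: 0.0541
gripper_force: 61.3
```

>>> {"op": "send_rows", "data": {"targets": [{"dx": 0, "dy": 0, "dz": -0.015, "rx": 0, "ry": 0, "rz": 0, "hand": 1}, {"dx": 0, "dy": 0, "dz": -0.03, "rx": 0, "ry": 0, "rz": 0, "hand": 1}, {"dx": 0.035, "dy": 0, "dz": 0, "rx": 0, "ry": 0, "rz": 0.05, "hand": 1}, {"dx": 0.04, "dy": 0.035, "dz": 0, "rx": 0, "ry": 0, "rz": 0, "hand": 1}, {"dx": 0.03, "dy": 0.045, "dz": 0, "rx": 0, "ry": 0, "rz": 0, "hand": 1}]}}

```text
time_s: 9.93
ee_pos: [0.5198, 0.0303, 0.0463]
eef_rot: [-2.284, -2.156, 0.001]
wrist_force: [1.1, -0.3, -1.0]
grip_width: 0.0541
gripper_force: 63.7
```

>>> {"op": "send_rows", "data": {"targets": [{"dx": 0, "dy": 0.045, "dz": 0, "rx": 0, "ry": 0, "rz": 0, "hand": 1}, {"dx": 0, "dy": 0.027, "dz": 0, "rx": 0, "ry": 0, "rz": 0, "hand": 1}, {"dx": 0, "dy": 0, "dz": 0, "rx": 0, "ry": 0, "rz": 0, "hand": 1}, {"dx": 0, "dy": 0, "dz": 0, "rx": 0, "ry": 0, "rz": 0, "hand": 1}]}}

```text
time_s: 10.42
ee_pos: [0.59, 0.0244, 0.0455]
eef_rot: [-2.285, -2.154, 0.004]
wrist_force: [0.7, -0.5, -1.3]
grip_width: 0.0542
gripper_force: 63.6
```

```bash
python3 - <<'E'
from h import *
s=arm.read_state();i=snapshot("wrist");print(s["ee_pos"],s["eef_rot"]);np.savez("w4.npz",i=i,p=s["ee_pos"],r=s["eef_rot"])
cv2.imwrite("pics/w4.png",i[...,::-1])
E
```

```text
[0.59   0.0244 0.0455] [-2.2848 -2.1542  0.0036]
```

View pics/w4.png

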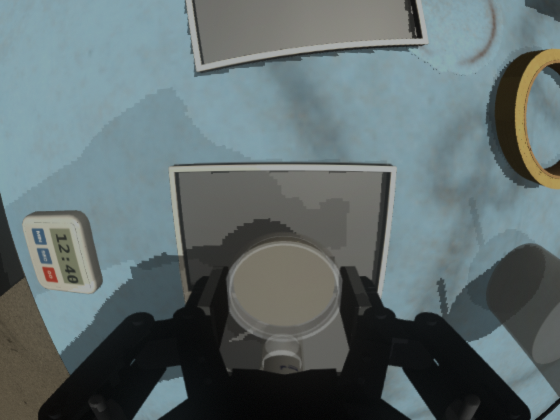

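The dish is held level over tray_two's left compartment. The tray's outer left corners are at (170,166) and (395,165).

```bash
python3 - <<'E'
from h import *
d=np.load("w4.npz");w=wcast([(170,166),(395,165),(185,295)],.012,d["p"],d["r"]);print(w)
a=np.arctan2(*(w[1]-w[0])[::-1]);n=np.array([np.sin(a),-np.cos(a)])
print(np.degrees(a),np.linalg.norm(w[1]-w[0]),"left comp centre",(w[0]+w[1])/2+n*.0425,"right",(w[0]+w[1])/2+n*.1245)
E
```

```text
[[ 0.5272  0.0798]
 [ 0.655   0.0728]
 [ 0.5217 -0.0053]]
-3.134705897655525 0.1279990947186837 left comp centre [0.5888 0.0339] right [ 0.5843 -0.048 ]
```

>>> {"op": "send_rows", "data": {"targets": [{"dx": 0.009, "dy": -0.001, "dz": 0.01, "rx": 0, "ry": 0, "rz": 0, "hand": 1}, {"dx": 0, "dy": 0, "dz": 0.015, "rx": 0, "ry": 0, "rz": 0, "hand": 1}, {"dx": 0, "dy": 0, "dz": 0.01, "rx": 0, "ry": 0, "rz": 0, "hand": 1}, {"dx": 0, "dy": 0, "dz": 0.003, "rx": 0, "ry": 0, "rz": 0, "hand": 1}, {"dx": 0, "dy": 0, "dz": 0, "rx": 0, "ry": 0, "rz": 0, "hand": 1}]}}

```text
time_s: 11.1
ee_pos: [0.5913, 0.0336, 0.0075]
eef_rot: [-2.286, -2.155, 0.001]
wrist_force: [1.0, 0.6, -0.5]
grip_width: 0.054
gripper_force: 63.6
```

>>> {"op": "send_rows", "data": {"targets": [{"dx": 0, "dy": -0.002, "dz": 0.001, "rx": 0, "ry": 0, "rz": 0, "hand": 1}, {"dx": 0, "dy": 0, "dz": 0.001, "rx": 0, "ry": 0, "rz": 0, "hand": 1}, {"dx": 0, "dy": 0, "dz": 0.0005, "rx": 0, "ry": 0, "rz": 0, "hand": 1}, {"dx": 0, "dy": 0, "dz": 0, "rx": 0, "ry": 0, "rz": 0, "hand": 1}]}}

```text
time_s: 11.6
ee_pos: [0.5896, 0.0338, 0.0055]
eef_rot: [2.286, 2.155, 0.0]
wrist_force: [-0.5, -0.2, -0.2]
grip_width: 0.0541
gripper_force: 63.6
```

>>> {"op": "send_rows", "data": {"targets": [{"dx": 0, "dy": 0, "dz": 0.0005, "rx": 0, "ry": 0, "rz": 0, "hand": 1}, {"dx": 0, "dy": 0, "dz": 0.0005, "rx": 0, "ry": 0, "rz": 0, "hand": 1}, {"dx": 0, "dy": 0, "dz": 0.0003, "rx": 0, "ry": 0, "rz": 0, "hand": 1}, {"dx": 0, "dy": 0, "dz": 0, "rx": 0, "ry": 0, "rz": 0, "hand": 1}]}}

```text
time_s: 12.1
ee_pos: [0.5896, 0.0338, 0.0048]
eef_rot: [2.286, 2.155, -0.0]
wrist_force: [-1.1, 0.6, 5.8]
grip_width: 0.0542
gripper_force: 64.2
```

>>> {"op": "send_rows", "data": {"targets": [{"dx": 0, "dy": 0, "dz": 0, "rx": 0, "ry": 0, "rz": 0, "hand": -0.4}, {"dx": 0, "dy": 0, "dz": 0, "rx": 0, "ry": 0, "rz": 0, "hand": -0.6}, {"dx": 0, "dy": 0, "dz": 0, "rx": 0, "ry": 0, "rz": 0, "hand": -0.6}, {"dx": 0, "dy": 0, "dz": -0.03, "rx": 0, "ry": 0, "rz": 0, "hand": -0.6}, {"dx": 0, "dy": 0, "dz": -0.05, "rx": 0, "ry": 0, "rz": 0, "hand": -0.8}]}}

```text
time_s: 12.72
ee_pos: [0.588, 0.0335, 0.0833]
eef_rot: [-2.284, -2.153, 0.005]
wrist_force: [0.2, 0.1, 0.6]
grip_width: 0.0772
gripper_force: 0.0
```

>>> {"op": "send_rows", "data": {"targets": [{"dx": -0.005, "dy": -0.045, "dz": 0, "rx": 0, "ry": 0, "rz": 0, "hand": -0.9}, {"dx": -0.005, "dy": -0.045, "dz": 0, "rx": 0, "ry": 0, "rz": 0, "hand": -0.9}, {"dx": -0.005, "dy": -0.045, "dz": 0, "rx": 0, "ry": 0, "rz": 0, "hand": -0.9}, {"dx": -0.004, "dy": -0.031, "dz": 0, "rx": 0, "ry": 0, "rz": 0, "hand": -0.9}, {"dx": 0, "dy": 0, "dz": 0, "rx": 0, "ry": 0, "rz": 0, "hand": -0.9}]}}

```text
time_s: 13.35
ee_pos: [0.4192, 0.0239, 0.0841]
eef_rot: [-2.284, -2.156, 0.006]
wrist_force: [1.2, 0.1, 0.1]
grip_width: 0.081
gripper_force: 0.0
```

```bash
python3 -c "
from h import *
dishes(name='pics/w5.png');s=arm.read_state();print(s['eef_rot'],s['q'])"
```

```text
[0.4192 0.0239 0.0841]
[0.423  0.0271] [0.0633 0.0615] 87.5
[0.5862 0.0323] [0.048  0.0444] 40.5
[0.6025 0.171 ] [0.1293 0.0714] 5.7
[-2.2851 -2.1557  0.0005] [ 0.1198  0.5206 -0.3726  2.3652  0.5781  0.338  -0.8171]
```

View pics/w5.png

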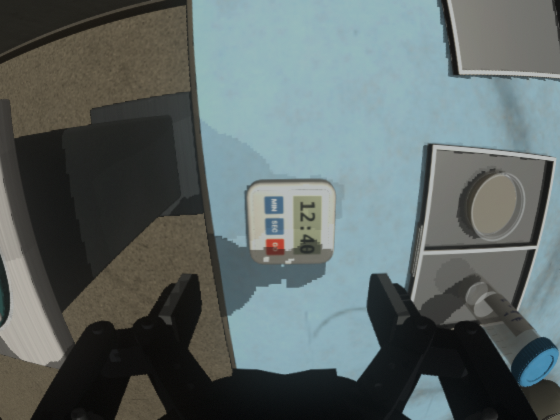

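The timer is at (290,222), squared to the fingers. The dish sits flat in tray_two's left compartment and the tube is upright in the right.

>>> {"op": "send_rows", "data": {"targets": [{"dx": 0.0025, "dy": 0.003, "dz": 0.025, "rx": 0, "ry": 0, "rz": 0, "hand": -0.9}, {"dx": 0, "dy": 0, "dz": 0.025, "rx": 0, "ry": 0, "rz": 0, "hand": -0.9}, {"dx": 0, "dy": 0, "dz": 0.015, "rx": 0, "ry": 0, "rz": 0, "hand": -0.9}, {"dx": 0, "dy": 0, "dz": 0, "rx": 0, "ry": 0, "rz": 0, "hand": -0.9}]}}

```text
time_s: 13.9
ee_pos: [0.4275, 0.0275, 0.0181]
eef_rot: [2.285, 2.156, 0.0]
wrist_force: [-0.4, 0.1, 0.3]
grip_width: 0.081
gripper_force: 0.0
```

>>> {"op": "send_rows", "data": {"targets": [{"dx": -0.001, "dy": -0.003, "dz": 0.008, "rx": 0, "ry": 0, "rz": 0, "hand": -0.9}, {"dx": 0, "dy": -0.002, "dz": 0.008, "rx": 0, "ry": 0, "rz": 0, "hand": -0.9}, {"dx": 0, "dy": 0, "dz": 0, "rx": 0, "ry": 0, "rz": 0, "hand": -0.9}]}}

```text
time_s: 14.28
ee_pos: [0.4208, 0.0262, 0.003]
eef_rot: [-2.286, -2.155, 0.0]
wrist_force: [1.0, -0.7, -0.2]
grip_width: 0.0812
gripper_force: 0.0
```

```bash
python3 -c "
from h import *
s=arm.read_state();print(s['ee_pos'],s['q'])"
```

```text
[0.4208 0.0262 0.003 ] [-0.1026  0.6883 -0.0896  2.4014  0.8123  0.0784 -1.0413]
```

>>> {"op": "send_rows", "data": {"targets": [{"dx": 0, "dy": 0.003, "dz": 0.001, "rx": 0, "ry": 0, "rz": 0, "hand": -0.8}, {"dx": 0, "dy": 0, "dz": 0, "rx": 0, "ry": 0, "rz": 0, "hand": -0.5}, {"dx": 0, "dy": 0, "dz": 0, "rx": 0, "ry": 0, "rz": 0, "hand": 0}, {"dx": 0, "dy": 0, "dz": 0, "rx": 0, "ry": 0, "rz": 0, "hand": 0.5}, {"dx": 0, "dy": 0, "dz": 0, "rx": 0, "ry": 0, "rz": 0, "hand": 1}]}}

```text
time_s: 14.9
ee_pos: [0.4246, 0.0262, 0.0029]
eef_rot: [2.285, 2.154, 0.003]
wrist_force: [-0.7, 0.2, 7.5]
grip_width: 0.0597
gripper_force: 62.8
```

>>> {"op": "send_rows", "data": {"targets": [{"dx": 0, "dy": 0, "dz": -0.015, "rx": 0, "ry": 0, "rz": 0, "hand": 1}, {"dx": 0, "dy": 0, "dz": -0.03, "rx": 0, "ry": 0, "rz": 0, "hand": 1}, {"dx": 0, "dy": 0, "dz": 0, "rx": 0, "ry": 0, "rz": -0.078, "hand": 1}, {"dx": 0, "dy": 0, "dz": 0, "rx": 0, "ry": 0, "rz": -0.077, "hand": 1}, {"dx": 0.024, "dy": 0.03, "dz": 0, "rx": 0, "ry": 0, "rz": 0, "hand": 1}]}}

```text
time_s: 15.52
ee_pos: [0.4483, 0.0498, 0.0471]
eef_rot: [-2.115, -2.322, 0.009]
wrist_force: [1.3, -0.2, -1.0]
grip_width: 0.06
gripper_force: 65.4
```

>>> {"op": "send_rows", "data": {"targets": [{"dx": 0.03, "dy": 0.045, "dz": 0, "rx": 0, "ry": 0, "rz": 0, "hand": 1}, {"dx": 0.03, "dy": 0.045, "dz": 0, "rx": 0, "ry": 0, "rz": 0, "hand": 1}, {"dx": 0.03, "dy": 0.045, "dz": 0, "rx": 0, "ry": 0, "rz": 0, "hand": 1}, {"dx": 0.02, "dy": 0.033, "dz": 0, "rx": 0, "ry": 0, "rz": 0, "hand": 1}, {"dx": 0, "dy": 0, "dz": 0, "rx": 0, "ry": 0, "rz": 0, "hand": 1}]}}

```text
time_s: 16.15
ee_pos: [0.6109, 0.1815, 0.0477]
eef_rot: [2.111, 2.326, 0.008]
wrist_force: [-0.1, -0.7, -0.7]
grip_width: 0.0597
gripper_force: 65.4
```

```bash
python3 - <<'E'
from h import *
s=arm.read_state();i=snapshot("wrist");print(s["ee_pos"],s["eef_rot"]);np.savez("w6.npz",i=i,p=s["ee_pos"],r=s["eef_rot"])
cv2.imwrite("pics/w6.png",i[...,::-1])
E
```

```text
[0.6109 0.1815 0.0477] [2.1115 2.3262 0.0084]
```

View pics/w6.png

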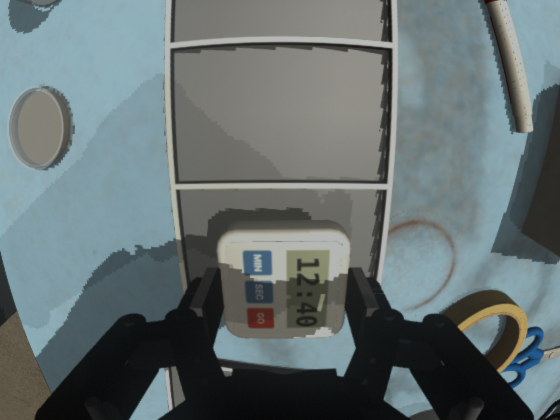

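The timer is held level and aligned over tray_three's right compartment. Dividers run at (174,187)–(388,185) and (168,45)–(394,43).

```bash
python3 - <<'E'
from h import *
d=np.load("w6.npz");w=wcast([(170,187),(391,185),(165,45),(398,43)],.012,d["p"],d["r"]);print(w)
c=w.mean(0);v=(w[2]+w[3]-w[0]-w[1])/2;print("mid",c,"len",np.linalg.norm(v),"yaw",np.degrees(np.arctan2(v[1],v[0]))-90,np.degrees(np.arctan2(*(w[1]-w[0])[::-1])))
u=v/np.linalg.norm(v);print("right",c-u*.082,"left",c+u*.082)
E
```

```text
[[0.5398 0.2139]
 [0.6684 0.2273]
 [0.5323 0.2962]
 [0.6616 0.3096]]
mid [0.6005 0.2617] len 0.08262660538043262 yaw 4.98873780383127 5.960828452176467
right [0.6077 0.18  ] left [0.5934 0.3434]
```

>>> {"op": "send_rows", "data": {"targets": [{"dx": -0.002, "dy": -0.003, "dz": 0.01, "rx": 0, "ry": 0, "rz": 0, "hand": 1}, {"dx": 0, "dy": 0, "dz": 0.015, "rx": 0, "ry": 0, "rz": 0, "hand": 1}, {"dx": 0, "dy": 0, "dz": 0.01, "rx": 0, "ry": 0, "rz": 0, "hand": 1}, {"dx": 0, "dy": 0, "dz": 0.004, "rx": 0, "ry": 0, "rz": 0, "hand": 1}, {"dx": 0, "dy": 0, "dz": 0, "rx": 0, "ry": 0, "rz": 0, "hand": 1}]}}

```text
time_s: 16.82
ee_pos: [0.605, 0.1762, 0.0077]
eef_rot: [-2.112, -2.325, 0.001]
wrist_force: [-0.1, -0.6, -0.1]
grip_width: 0.0598
gripper_force: 65.4
```

>>> {"op": "send_rows", "data": {"targets": [{"dx": 0, "dy": 0, "dz": 0.0007, "rx": 0, "ry": 0, "rz": 0, "hand": 1}, {"dx": 0, "dy": 0, "dz": 0.0007, "rx": 0, "ry": 0, "rz": 0, "hand": 1}, {"dx": 0, "dy": 0, "dz": 0.0006, "rx": 0, "ry": 0, "rz": 0, "hand": 1}, {"dx": 0, "dy": 0, "dz": 0, "rx": 0, "ry": 0, "rz": 0, "hand": 1}]}}

```text
time_s: 17.32
ee_pos: [0.6053, 0.1762, 0.0062]
eef_rot: [2.112, 2.325, 0.0]
wrist_force: [0.8, 0.9, -0.1]
grip_width: 0.0598
gripper_force: 65.4
```

>>> {"op": "send_rows", "data": {"targets": [{"dx": 0.002, "dy": 0.002, "dz": 0, "rx": 0, "ry": 0, "rz": 0, "hand": 1}, {"dx": 0, "dy": 0, "dz": 0.0005, "rx": 0, "ry": 0, "rz": 0, "hand": 1}, {"dx": 0, "dy": 0, "dz": 0.0005, "rx": 0, "ry": 0, "rz": 0, "hand": 1}, {"dx": 0, "dy": 0, "dz": 0, "rx": 0, "ry": 0, "rz": 0, "hand": 1}]}}

```text
time_s: 17.82
ee_pos: [0.6075, 0.1789, 0.0061]
eef_rot: [2.112, 2.325, 0.002]
wrist_force: [-1.7, -0.9, 5.5]
grip_width: 0.0597
gripper_force: 66.1
```

>>> {"op": "send_rows", "data": {"targets": [{"dx": 0, "dy": 0, "dz": 0, "rx": 0, "ry": 0, "rz": 0, "hand": -0.5}, {"dx": 0, "dy": 0, "dz": 0, "rx": 0, "ry": 0, "rz": 0, "hand": -0.7}, {"dx": 0, "dy": 0, "dz": 0, "rx": 0, "ry": 0, "rz": 0, "hand": -0.7}, {"dx": 0, "dy": 0, "dz": -0.03, "rx": 0, "ry": 0, "rz": 0, "hand": -0.7}, {"dx": 0, "dy": 0, "dz": -0.04, "rx": 0, "ry": 0, "rz": 0, "hand": -0.8}]}}

```text
time_s: 18.45
ee_pos: [0.606, 0.1779, 0.0746]
eef_rot: [-2.111, -2.325, 0.004]
wrist_force: [0.8, 0.8, 0.9]
grip_width: 0.077
gripper_force: 0.0
```

>>> {"op": "send_rows", "data": {"targets": [{"dx": 0.022, "dy": -0.045, "dz": 0, "rx": 0, "ry": 0, "rz": 0, "hand": -0.8}, {"dx": 0.022, "dy": -0.045, "dz": 0, "rx": 0, "ry": 0, "rz": 0, "hand": -0.8}, {"dx": 0.022, "dy": -0.045, "dz": 0, "rx": 0, "ry": 0, "rz": 0, "hand": -0.8}, {"dx": 0.019, "dy": -0.029, "dz": 0, "rx": 0, "ry": 0, "rz": 0, "hand": -0.8}, {"dx": 0, "dy": 0, "dz": 0, "rx": 0, "ry": 0, "rz": 0, "hand": -0.8}]}}

```text
time_s: 19.08
ee_pos: [0.4325, 0.2488, 0.0754]
eef_rot: [-2.104, -2.331, 0.002]
wrist_force: [0.8, 0.2, 0.9]
grip_width: 0.077
gripper_force: 0.0
```

```bash
python3 -c "
from h import *
dishes(name='pics/w7.png');s=arm.read_state();print(s['eef_rot'],s['q']);np.savez('w7.npz',p=s['ee_pos'],r=s['eef_rot'])"
```

```text
[0.4325 0.2488 0.0754]
[0.4352 0.2496] [0.0554 0.0575] 5.9
[0.4263 0.3642] [0.0515 0.0708] 35.6
[-2.1086 -2.3287  0.0004] [-0.2552  0.6105 -0.4779  2.2004  0.6283  0.465  -1.1335]
```

View pics/w7.png

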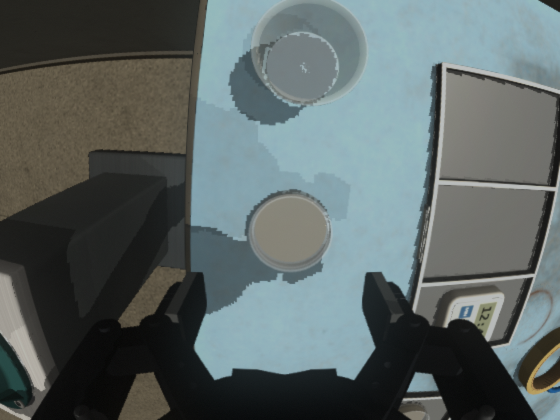

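The dish is at (289,231) between the fingers. The beaker's foot is at (303,68) and its rim at (309,53). The timer lies flat in its compartment.

>>> {"op": "send_rows", "data": {"targets": [{"dx": 0.001, "dy": 0.002, "dz": 0.025, "rx": 0, "ry": 0, "rz": 0, "hand": -0.8}, {"dx": 0, "dy": 0, "dz": 0.025, "rx": 0, "ry": 0, "rz": 0, "hand": -0.8}, {"dx": 0, "dy": 0, "dz": 0.013, "rx": 0, "ry": 0, "rz": 0, "hand": -0.8}, {"dx": 0, "dy": -0.002, "dz": 0.006, "rx": 0, "ry": 0, "rz": 0, "hand": -0.8}, {"dx": 0, "dy": 0, "dz": 0, "rx": 0, "ry": 0, "rz": 0, "hand": -0.8}]}}

```text
time_s: 19.75
ee_pos: [0.4355, 0.2481, 0.006]
eef_rot: [2.112, 2.325, -0.001]
wrist_force: [0.5, 0.3, -0.7]
grip_width: 0.0771
gripper_force: 0.0
```

```bash
python3 -c "
from h import *
d=np.load('w7.npz');print(wcast((303,68),0,d['p'],d['r']),wcast((309,53),.068,d['p'],d['r']))"
```

```text
[[0.4352 0.358 ]] [[0.4342 0.3564]]
```

Beaker is at (0.434,0.358). Grip the dish.

>>> {"op": "send_rows", "data": {"targets": [{"dx": 0.001, "dy": 0, "dz": 0.004, "rx": 0, "ry": 0, "rz": 0, "hand": -0.7}, {"dx": 0, "dy": 0, "dz": 0, "rx": 0, "ry": 0, "rz": 0, "hand": -0.4}, {"dx": 0, "dy": 0, "dz": 0, "rx": 0, "ry": 0, "rz": 0, "hand": 0}, {"dx": 0, "dy": 0, "dz": 0, "rx": 0, "ry": 0, "rz": 0, "hand": 0.5}, {"dx": 0, "dy": 0, "dz": 0, "rx": 0, "ry": 0, "rz": 0, "hand": 1}]}}

```text
time_s: 20.38
ee_pos: [0.4357, 0.2495, 0.0031]
eef_rot: [2.112, 2.325, 0.002]
wrist_force: [0.2, -0.0, 6.4]
grip_width: 0.0542
gripper_force: 61.8
```

>>> {"op": "send_rows", "data": {"targets": [{"dx": 0, "dy": 0, "dz": -0.015, "rx": 0, "ry": 0, "rz": 0, "hand": 1}, {"dx": 0, "dy": 0, "dz": -0.025, "rx": 0, "ry": 0, "rz": 0, "hand": 1}, {"dx": -0.001, "dy": 0.03, "dz": 0, "rx": 0, "ry": 0, "rz": 0, "hand": 1}, {"dx": -0.001, "dy": 0.045, "dz": 0, "rx": 0, "ry": 0, "rz": 0, "hand": 1}, {"dx": -0.001, "dy": 0.045, "dz": 0, "rx": 0, "ry": 0, "rz": 0, "hand": 1}]}}

```text
time_s: 21.0
ee_pos: [0.5563, 0.2576, 0.0427]
eef_rot: [2.112, 2.326, 0.001]
wrist_force: [-0.1, 0.8, 0.2]
grip_width: 0.0541
gripper_force: 63.4
```

>>> {"op": "send_rows", "data": {"targets": [{"dx": -0.0015, "dy": 0.03, "dz": 0, "rx": 0, "ry": 0, "rz": 0, "hand": 1}, {"dx": 0, "dy": 0.015, "dz": 0, "rx": 0, "ry": 0, "rz": 0, "hand": 1}, {"dx": 0, "dy": 0, "dz": 0, "rx": 0, "ry": 0, "rz": 0, "hand": 1}, {"dx": 0, "dy": 0, "dz": 0, "rx": 0, "ry": 0, "rz": 0, "hand": 1}]}}

```text
time_s: 21.5
ee_pos: [0.5979, 0.2607, 0.0419]
eef_rot: [-2.11, -2.327, 0.003]
wrist_force: [-0.4, -0.8, 0.8]
grip_width: 0.0543
gripper_force: 63.3
```

>>> {"op": "send_rows", "data": {"targets": [{"dx": 0, "dy": 0.002, "dz": 0.015, "rx": 0, "ry": 0, "rz": 0, "hand": 1}, {"dx": 0, "dy": 0, "dz": 0.012, "rx": 0, "ry": 0, "rz": 0, "hand": 1}, {"dx": 0, "dy": 0, "dz": 0.006, "rx": 0, "ry": 0, "rz": 0, "hand": 1}, {"dx": 0, "dy": 0, "dz": 0.001, "rx": 0, "ry": 0, "rz": 0, "hand": 1}, {"dx": 0, "dy": 0, "dz": 0, "rx": 0, "ry": 0, "rz": 0, "hand": 1}]}}

```text
time_s: 22.12
ee_pos: [0.6021, 0.2609, 0.0081]
eef_rot: [-2.112, -2.326, -0.0]
wrist_force: [-0.3, 0.4, -1.1]
grip_width: 0.0541
gripper_force: 63.3
```

>>> {"op": "send_rows", "data": {"targets": [{"dx": 0, "dy": 0, "dz": 0.0005, "rx": 0, "ry": 0, "rz": 0, "hand": 1}, {"dx": 0, "dy": 0, "dz": 0.0005, "rx": 0, "ry": 0, "rz": 0, "hand": 1}, {"dx": 0, "dy": 0, "dz": 0, "rx": 0, "ry": 0, "rz": 0, "hand": 1}]}}

```text
time_s: 22.5
ee_pos: [0.6022, 0.2607, 0.0073]
eef_rot: [2.112, 2.325, 0.0]
wrist_force: [0.3, 0.1, -0.1]
grip_width: 0.0538
gripper_force: 63.3
```

Expected contact is near z 0.0062.

>>> {"op": "send_rows", "data": {"targets": [{"dx": 0, "dy": -0.001, "dz": 0.0005, "rx": 0, "ry": 0, "rz": 0, "hand": 1}, {"dx": 0, "dy": 0, "dz": 0.0005, "rx": 0, "ry": 0, "rz": 0, "hand": 1}, {"dx": 0, "dy": 0, "dz": 0.0005, "rx": 0, "ry": 0, "rz": 0, "hand": 1}, {"dx": 0, "dy": 0, "dz": 0, "rx": 0, "ry": 0, "rz": 0, "hand": 1}]}}

```text
time_s: 23.0
ee_pos: [0.6009, 0.2606, 0.0062]
eef_rot: [2.112, 2.325, -0.001]
wrist_force: [-1.7, -1.1, 5.9]
grip_width: 0.054
gripper_force: 63.9
```

>>> {"op": "send_rows", "data": {"targets": [{"dx": 0, "dy": 0, "dz": 0, "rx": 0, "ry": 0, "rz": 0, "hand": -0.4}, {"dx": 0, "dy": 0, "dz": 0, "rx": 0, "ry": 0, "rz": 0, "hand": -0.6}, {"dx": 0, "dy": 0, "dz": 0, "rx": 0, "ry": 0, "rz": 0, "hand": -0.6}, {"dx": 0, "dy": 0, "dz": -0.05, "rx": 0, "ry": 0, "rz": 0, "hand": -0.6}, {"dx": 0, "dy": 0, "dz": -0.06, "rx": 0, "ry": 0, "rz": 0, "hand": -1}]}}

```text
time_s: 23.62
ee_pos: [0.6002, 0.26, 0.1152]
eef_rot: [-2.111, -2.324, 0.005]
wrist_force: [0.1, -0.3, 0.0]
grip_width: 0.0843
gripper_force: 0.0
```

>>> {"op": "send_rows", "data": {"targets": [{"dx": 0.03, "dy": -0.04, "dz": 0, "rx": 0, "ry": 0, "rz": 0, "hand": -1}, {"dx": 0.03, "dy": -0.045, "dz": 0, "rx": 0, "ry": 0, "rz": 0, "hand": -1}, {"dx": 0.03, "dy": -0.045, "dz": 0, "rx": 0, "ry": 0, "rz": 0, "hand": -1}, {"dx": 0.023, "dy": -0.027, "dz": 0, "rx": 0, "ry": 0, "rz": 0, "hand": -1}, {"dx": 0, "dy": 0, "dz": 0, "rx": 0, "ry": 0, "rz": 0, "hand": -1}]}}

```text
time_s: 24.25
ee_pos: [0.4307, 0.3607, 0.1161]
eef_rot: [-2.103, -2.332, -0.001]
wrist_force: [0.2, 0.1, 0.9]
grip_width: 0.0853
gripper_force: 0.0
```

```bash
python3 -c "
from h import *
dishes(name='pics/w8.png');s=arm.read_state();print(s['eef_rot']);np.savez('w8.npz',p=s['ee_pos'],r=s['eef_rot'])"
```

```text
[0.4307 0.3607 0.1161]
[0.4306 0.3446] [0.0813 0.059 ] 87.6
[-2.1083 -2.3289 -0.0002]
```

View pics/w8.png

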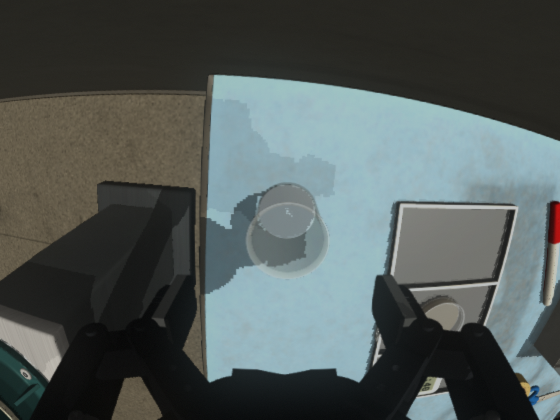

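Beaker rim centre is (287,239) and foot (288,211). The dish sits in the middle compartment.

```bash
python3 -c "
from h import *
d=np.load('w8.npz');f=lambda p,z:wcast(p,z,d['p'],d['r']);print(f((288,211),0),f((287,239),.068));print(f([(396,202),(518,206)],.012))"
```

```text
[[0.4355 0.3573]] [[0.4338 0.3605]]
[[0.5226 0.3778]
 [0.6554 0.3888]]
```

>>> {"op": "send_rows", "data": {"targets": [{"dx": -0.002, "dy": 0.002, "dz": 0.03, "rx": 0, "ry": 0, "rz": 0, "hand": -1}, {"dx": 0, "dy": 0, "dz": 0.015, "rx": 0, "ry": 0, "rz": 0, "hand": -1}, {"dx": 0, "dy": 0, "dz": 0, "rx": 0, "ry": 0, "rz": 0, "hand": -1}]}}

```text
time_s: 24.68
ee_pos: [0.4365, 0.3548, 0.0694]
eef_rot: [2.114, 2.323, -0.004]
wrist_force: [0.5, -0.1, 0.8]
grip_width: 0.0855
gripper_force: 0.0
```

>>> {"op": "send_rows", "data": {"targets": [{"dx": 0.004, "dy": -0.001, "dz": 0.02, "rx": 0, "ry": 0, "rz": 0, "hand": -1}, {"dx": 0, "dy": 0, "dz": 0.022, "rx": 0, "ry": 0, "rz": 0, "hand": -1}, {"dx": 0, "dy": 0, "dz": 0, "rx": 0, "ry": 0, "rz": 0, "hand": -1}, {"dx": 0, "dy": 0, "dz": 0, "rx": 0, "ry": 0, "rz": 0, "hand": -0.6}, {"dx": 0, "dy": 0, "dz": 0, "rx": 0, "ry": 0, "rz": 0, "hand": -0.4}]}}

```text
time_s: 25.3
ee_pos: [0.4351, 0.3607, 0.0294]
eef_rot: [-2.112, -2.326, -0.002]
wrist_force: [0.8, -0.1, 0.2]
grip_width: 0.0598
gripper_force: 0.0
```

>>> {"op": "send_rows", "data": {"targets": [{"dx": 0, "dy": 0, "dz": 0, "rx": 0, "ry": 0, "rz": 0, "hand": 0}, {"dx": 0, "dy": 0, "dz": 0, "rx": 0, "ry": 0, "rz": 0, "hand": 0.5}, {"dx": 0, "dy": 0, "dz": 0, "rx": 0, "ry": 0, "rz": 0, "hand": 1}, {"dx": 0, "dy": 0, "dz": 0, "rx": 0, "ry": 0, "rz": 0, "hand": 1}]}}

```text
time_s: 25.8
ee_pos: [0.435, 0.3607, 0.0296]
eef_rot: [2.112, 2.325, 0.002]
wrist_force: [-0.9, -0.2, 5.5]
grip_width: 0.0524
gripper_force: 62.1
```

>>> {"op": "send_rows", "data": {"targets": [{"dx": 0, "dy": 0, "dz": -0.015, "rx": 0, "ry": 0, "rz": 0, "hand": 1}, {"dx": 0, "dy": 0, "dz": -0.025, "rx": 0, "ry": 0, "rz": 0, "hand": 1}, {"dx": -0.006, "dy": 0.03, "dz": 0, "rx": 0, "ry": 0, "rz": 0, "hand": 1}, {"dx": -0.009, "dy": 0.04, "dz": 0, "rx": 0, "ry": 0, "rz": 0, "hand": 1}, {"dx": -0.009, "dy": 0.04, "dz": 0, "rx": 0, "ry": 0, "rz": 0, "hand": 1}]}}

```text
time_s: 26.42
ee_pos: [0.5479, 0.3465, 0.0696]
eef_rot: [2.112, 2.326, 0.001]
wrist_force: [0.2, 0.5, -0.8]
grip_width: 0.0519
gripper_force: 62.7
```

>>> {"op": "send_rows", "data": {"targets": [{"dx": -0.007, "dy": 0.03, "dz": 0, "rx": 0, "ry": 0, "rz": 0, "hand": 1}, {"dx": -0.003, "dy": 0.015, "dz": 0, "rx": 0, "ry": 0, "rz": 0, "hand": 1}, {"dx": 0, "dy": 0, "dz": 0, "rx": 0, "ry": 0, "rz": 0, "hand": 1}, {"dx": 0, "dy": 0, "dz": 0, "rx": 0, "ry": 0, "rz": 0, "hand": 1}]}}

```text
time_s: 26.92
ee_pos: [0.5902, 0.3419, 0.0687]
eef_rot: [-2.109, -2.327, 0.002]
wrist_force: [0.2, 0.5, -1.3]
grip_width: 0.0518
gripper_force: 62.7
```

>>> {"op": "send_rows", "data": {"targets": [{"dx": 0, "dy": 0.002, "dz": 0.012, "rx": 0, "ry": 0, "rz": 0, "hand": 1}, {"dx": 0, "dy": 0, "dz": 0.012, "rx": 0, "ry": 0, "rz": 0, "hand": 1}, {"dx": 0, "dy": 0, "dz": 0.007, "rx": 0, "ry": 0, "rz": 0, "hand": 1}, {"dx": 0, "dy": 0, "dz": 0.002, "rx": 0, "ry": 0, "rz": 0, "hand": 1}, {"dx": 0, "dy": 0, "dz": 0, "rx": 0, "ry": 0, "rz": 0, "hand": 1}]}}

```text
time_s: 27.55
ee_pos: [0.5942, 0.3415, 0.0354]
eef_rot: [-2.112, -2.325, 0.0]
wrist_force: [0.9, 0.2, -1.0]
grip_width: 0.0519
gripper_force: 62.7
```

>>> {"op": "send_rows", "data": {"targets": [{"dx": 0, "dy": 0, "dz": 0.0006, "rx": 0, "ry": 0, "rz": 0, "hand": 1}, {"dx": 0, "dy": 0, "dz": 0.0006, "rx": 0, "ry": 0, "rz": 0, "hand": 1}, {"dx": 0, "dy": 0, "dz": 0.0006, "rx": 0, "ry": 0, "rz": 0, "hand": 1}, {"dx": 0, "dy": 0, "dz": 0, "rx": 0, "ry": 0, "rz": 0, "hand": 1}]}}

```text
time_s: 28.05
ee_pos: [0.5943, 0.3413, 0.0339]
eef_rot: [2.112, 2.325, -0.0]
wrist_force: [0.3, 0.3, -0.5]
grip_width: 0.0522
gripper_force: 62.7
```

>>> {"op": "send_rows", "data": {"targets": [{"dx": 0, "dy": -0.001, "dz": 0.0005, "rx": 0, "ry": 0, "rz": 0, "hand": 1}, {"dx": 0, "dy": 0, "dz": 0.0005, "rx": 0, "ry": 0, "rz": 0, "hand": 1}, {"dx": 0, "dy": 0, "dz": 0.0005, "rx": 0, "ry": 0, "rz": 0, "hand": 1}, {"dx": 0, "dy": 0, "dz": 0, "rx": 0, "ry": 0, "rz": 0, "hand": 1}]}}

```text
time_s: 28.55
ee_pos: [0.5931, 0.3414, 0.0327]
eef_rot: [2.112, 2.326, -0.0]
wrist_force: [-1.6, -1.4, 3.8]
grip_width: 0.0521
gripper_force: 63.0
```

Contact. Release, rise and retreat.

>>> {"op": "send_rows", "data": {"targets": [{"dx": 0, "dy": 0, "dz": 0, "rx": 0, "ry": 0, "rz": 0, "hand": -0.4}, {"dx": 0, "dy": 0, "dz": 0, "rx": 0, "ry": 0, "rz": 0, "hand": -0.7}, {"dx": 0, "dy": 0, "dz": 0, "rx": 0, "ry": 0, "rz": 0, "hand": -0.7}, {"dx": 0, "dy": 0, "dz": -0.03, "rx": 0, "ry": 0, "rz": 0, "hand": -0.7}, {"dx": 0, "dy": 0, "dz": -0.05, "rx": 0, "ry": 0, "rz": 0, "hand": -0.7}]}}

```text
time_s: 29.18
ee_pos: [0.5922, 0.34, 0.111]
eef_rot: [-2.111, -2.325, 0.007]
wrist_force: [0.6, 0.9, -0.4]
grip_width: 0.0726
gripper_force: 0.0
```

>>> {"op": "send_rows", "data": {"targets": [{"dx": 0, "dy": 0, "dz": -0.06, "rx": 0, "ry": 0, "rz": 0, "hand": -0.7}, {"dx": 0, "dy": -0.04, "dz": -0.05, "rx": 0, "ry": 0, "rz": 0, "hand": -0.7}, {"dx": -0.03, "dy": -0.05, "dz": -0.05, "rx": 0, "ry": 0, "rz": 0, "hand": -0.7}, {"dx": -0.04, "dy": -0.04, "dz": 0, "rx": 0, "ry": 0, "rz": 0, "hand": -0.7}, {"dx": -0.04, "dy": 0, "dz": 0, "rx": 0, "ry": 0, "rz": 0, "hand": -0.7}]}}

```text
time_s: 29.8
ee_pos: [0.4806, 0.2253, 0.2625]
eef_rot: [2.106, 2.33, -0.002]
wrist_force: [1.7, -1.0, -0.5]
grip_width: 0.0729
gripper_force: 0.0
```

>>> {"op": "send_rows", "data": {"targets": [{"dx": -0.03, "dy": 0, "dz": 0, "rx": 0, "ry": 0, "rz": 0, "hand": -0.7}, {"dx": 0, "dy": 0, "dz": 0, "rx": 0, "ry": 0, "rz": 0, "hand": -0.7}, {"dx": 0, "dy": 0, "dz": 0, "rx": 0, "ry": 0, "rz": 0, "hand": -0.7}]}}

```text
time_s: 30.18
ee_pos: [0.487, 0.197, 0.2621]
eef_rot: [-2.111, -2.326, -0.002]
wrist_force: [0.4, 0.1, -0.5]
grip_width: 0.0724
gripper_force: 0.0
```

```bash
python3 - <<'E'
from h import *
s=arm.read_state();i=snapshot("wrist")
print(s["ee_pos"]);np.savez("w9.npz",i=i,p=s["ee_pos"],r=s["eef_rot"])
t=snapshot("top");sd=snapshot("side")
cv2.imwrite("pics/top9.png",t[...,::-1]);cv2.imwrite("pics/side9.png",sd[...,::-1])
cv2.imwrite("pics/f.png",np.hstack([cv2.resize(sd[130:320,170:400,::-1],(400,330)),cv2.resize(i[...,::-1],(400,330))]))
E
```

```text
[0.487  0.197  0.2621]
```

View pics/f.png

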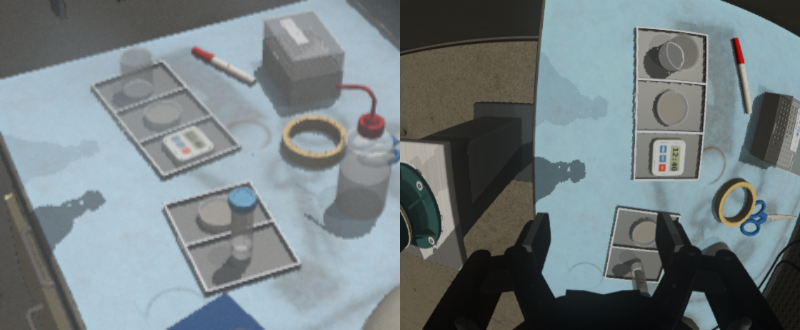

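All five items are upright and centred in their compartments, the bottle and tape are unmoved, and the gripper is clear of everything.

```bash
python3 -c "
from workcell import arm
print(arm.hand_in())"
```

```text
the job is handed in; nothing more can be done
None
```

The job is handed in at about 30 s on the robot's clock: the tube and one dish are in tray_two, and the other dish, beaker and timer (face up) are in tray_three. All looked upright and centred in the last pictures; `hand_in` returned no verdict.

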